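Level a sprung spraying shelf and hold it pressed

ROBOT

A 6-joint arm with a two-finger parallel gripper is mounted at the origin on the work surface. World frame = base frame: x ahead of the robot, y to its left, z up, the work surface at z = 0. Lengths are in m, angles in degrees, forces in N, time in s.
With the tool pointing down it reaches from about 0.35 to 0.875 m from the base axis. Payload 4.2 kg.
Tool frame: the origin (TCP) lies midway between the tips of the shut fingers; the grasp point (between the pads) lies 19 mm behind it; y points along the fingers, z is the direction in which the jaws open and shut, and the axes are right-handed (so a half turn about y gives the same grasp; the last joint's range is limited). The gripper opens to 87 mm and grips with 3 to 60 N. Pads are 19 mm wide; open, the fingers measure 117 mm over their backs; the gripper's body (75 mm by 190 mm) begins 51 mm behind the grasp point.
Start: joints at [79.389, 22.042, 0.453, 0, -68.411, -14.817], TCP at [0.268, 0.564, 0.223] pointing down, gripper open.
Joint ranges: [-179.83, 179.83], [-69.29, 118.12], [-61.27, 80.66], [-181.25, 117.63], [-171.15, -9.14], [-177.46, 177.46]. Speed limits (degrees/s): [159.86, 159.86, 180, 180, 180, 180].

INTERFACE

Orientations are given as [roll, pitch, yaw] about the fixed x, y, z axes, in that order (R = Rz(yaw) Ry(pitch) Rx(roll)).
In Python, from workcell import env gives the robot as it stands. The module is installed in compiled form; this text tells all that it offers. Calls block until the motion is done:
- env.goto(position, orientation): joint-space move of the TCP to a pose.
- env.move_straight(position, rotation=None, rate=0.15, force_limit=None): straight line of the TCP; rotation=None keeps the orientation; rate is the mean speed in m/s. With force_limit (N) it stops when the force on the tool has changed by that much, and returns True; else False.
- env.set_joints(angles): joint-space move.
- env.gripper_to(opening, grasp_force=None): opening from 0.0 (shut) to 1.0 (fully open); grasp_force is the grip in N (None keeps the last); returns when the fingers have stopped.
- env.dwell(seconds).
- env.inverse_kinematics(position, orientation): joint angles nearest the present ones, or None.
- env.read_state(): the state.
- env.grab_frame(name): name is "scene" or "top"; returns a dict with "image" (420x560x3 uint8, blue, green, red), "fx", "fy", "cx", "cy" (pixels), "position" and "orientation" of the camera in the world. Camera axes: x right, y up, looking along -z (the intrinsics and any distortion apply to the point x, -y, -z); pixel columns grow to the right and rows downward; lengths in m; the calibration is good to about 2 mm. A picture is of the moment at which its call begins. There is no depth.
A pose or a line that the arm cannot do raises env.Unreachable and nothing moves.
- env.close_job(): hands the job in, once; it reports no verdict.
Trained networks look in a picture, given as the dict that the camera call returned (one of the last four; its "shot" number tells which), for a name from the list of things; names that differ only in an ending like _2 or _b are one class to them, and where a whole thing is asked for, a point or a joint stands for the part that bears it (a point fixed in the world has none). Each returns a list of dicts, best first, with "score" (0 to 1); they miss things now and then, are a little off and sometimes report something else, mostly with a low value. They report only what shows in the picture. A call takes as long as a camera call. They do not tell look-alikes from the thing itself.
- env.search_frame(picture, thing): "xyz" ([x, y, z] in m, in world coordinates, good to about 4 mm: the middle of the surface that is visible of it).
- env.trace(picture, thing): "mask" (420x560 bool, what is visible of it).
The state is a dict: "clock": time; "joint_positions": joint angles; "qvel": joint speeds; "joint_torque": joint torques, N m; "position": TCP position; "tool_rot": TCP orientation; "force": force on the tool from outside, world axes, zero at the start; "wrist_torque": the same for the moment, N m; "opening": opening from 0.0 (shut) to 1.0 (fully open).
Only numpy, scipy, OpenCV 4.12 (cv2) and the standard library are available. Lean on these libraries where they do the work, as an engineer would, in place of code of your own. Each camera call takes 0.05 s, during which the arm holds its last target.

TASK

Set the blue spirit level, vial up, flat in its pocket on the spraying shelf and let go of it. The shelf is sprung and reads true only while it is pushed fully down onto its stop: turn the red levelling foot knob so that, with the level pressed down until the shelf stops, the bubble stands centred between the two black lines. Finish while still pressing the level down like this (do not let go at the end), and leave the paint tin, the jar and the sanding block alone.

Things in the scene. Friction and masses are not known exactly. Their poses are not given: they have to be found in the camera images.
- level_center (a point): Centre (half-way up) of the loose blue spirit level, a bar 150 long x 30 wide x 40 mm high, about 0.28 kg, that starts on the table at the robot's left, vial up. x runs along its length to the end with the red cap, y across its 30 mm width (grasp there), z up. It may lie in the pocket either way round.
- bubble (a joint): Bubble's place along the level's x axis, m: 0 centred, positive towards the red cap, range +-0.022. It goes to the higher end, 0.6 m per rad of slope, and settles in about 1.5 s. Within 0.003 it is between the lines.
- pocket (a point): Centre of the floor of the level's pocket on the pale grey shelf, about 73 mm above the table; z up, yaws with the stand. The pocket is 156 mm long (y) by 36 mm wide (x), with rails 10 mm high at its ends and round its corners (long sides open within 55 mm of the middle). Two rows of blue pins 27 mm high stand 87 mm to either side in x.
- shelf (a joint): How far the sprung shelf (200 x 250 mm) is pushed down, rad: 0 sprung up, 0.020 on its hard stop (over 0.018 counts as fully down; this reading is noisy). It turns about a pivot 100 mm from the pocket in +y; the end at -y, by the knob, moves. With the level on it, about 4 N at the level's end nearest the knob push it down (3 mm there), about 13 N at the other end.
- knob_grip (a point): On the vertical axis of the red wing knob of the levelling foot, 97 mm above the table, 185 mm from the pocket in the pocket's -y. The wing is 48 mm long (x), 14 mm thick (y: grasp it so) and 28 mm high, from 20 mm below this point to 8 mm above; under it is a flat black collar of 20 mm radius. It does not rise when turned.
- foot_knob (a joint): Knob angle, rad, 0 to 2.6, growing clockwise seen from above; it stays where left (friction 0.15 N m). Growing values raise the shelf's knob end, 0.016 rad per rad: the bubble moves 9.6 mm per rad towards the level's end nearest the knob. It starts too low, 0.8 to 1.3 rad short; the level value differs from case to case.
- paint_tin: Bystander: yellow paint tin, 76 mm in diameter, 100 mm high, origin under its centre. Leave it.
- thinner_jar: Bystander: amber jar with black cap, 60 mm in diameter, 90 mm high, origin under its centre. Leave it.
- sanding_block: Bystander: cork sanding block 100 x 60 x 28 mm, origin under its centre. Leave it.
- level: The same spirit level, origin under its centre. Top: green vial window 60 x 16 mm in the middle, white bubble 14 mm long, two black lines 10.5 mm either side of the middle. Press on the flat top beyond the window, 40 to 70 mm from the centre, best at the end nearest the knob.
Not all that is in view belongs to the job. Leave any pink or yellow look-alike of the level alone.

How it is judged (in metres and radians):
On the way:
1. the level lies flat in its pocket, vial up, and is let go (horizontal distance between level and pocket below 0.007 m and z of level in the frame of pocket below 0.003 m and angle between the x axis of level and the y axis of pocket, either way round below 0.1 rad and angle between level's own z axis and vertical below 0.08 rad and contact force between the fingers and level below 0.2 N), for 0.2 s.
At the end, for the whole second after the job is handed in: The level lies flat in its pocket, vial up (within 7 mm and 0.1 rad, underside within 3 mm of the floor); the fingers press on it with over 2 N so that the shelf is fully down (over 0.018 of 0.020 rad), the bubble stands within 3 mm of centre, and all is still (horizontal distance between level and pocket below 0.007 m and z of level in the frame of pocket below 0.003 m and angle between the x axis of level and the y axis of pocket, either way round below 0.1 rad and angle between level's own z axis and vertical below 0.08 rad and contact force between the fingers and level above 2 N and value of joint shelf above 0.018 rad and value of joint bubble between -0.003 and 0.003 m and linear speed of level below 0.02 m/s); the arm keeps its last pose, push and grip.
It fails at once if the paint tin is disturbed (distance of paint_tin from where it was at the start of the episode above 0.03 m).
It fails at once if the jar is disturbed (distance of thinner_jar from where it was at the start of the episode above 0.03 m).
It fails at once if the sanding block is disturbed (distance of sanding_block from where it was at the start of the episode above 0.03 m).
It also fails if it takes over 66 s, if anything falls off the work surface, if the arm or the gripper's body presses on something with over 40 N, if the wrist force passes 120 N, or if a joint passes its speed limit or range.

## Working session

There is one attempt and no reset: what is moved stays moved. The work goes in short steps, each a Python script; the robot and the scene stay as the last script left them, time stands still between calls to the robot, and variables do not carry over. Pictures are saved under pics/ and viewed, and the job is handed in when it is done.

```bash
mkdir -p pics; ls; cat > h.py <<'E'
import numpy as np, cv2
from scipy.spatial.transform import Rotation as R
from workcell import env
np.set_printoptions(precision=4,suppress=True)
def cam(p):
    return np.array(p["position"]), R.from_euler('xyz',p["orientation"],degrees=True).as_matrix()
def proj(p,X):
    c,M=cam(p); v=M.T@(np.array(X)-c)
    return np.array([p["fx"]*v[0]/-v[2]+p["cx"], p["fy"]*-v[1]/-v[2]+p["cy"]])
def ray(p,uv):
    c,M=cam(p); d=M@np.array([(uv[0]-p["cx"])/p["fx"],-(uv[1]-p["cy"])/p["fy"],-1.]); return c,d/np.linalg.norm(d)
def onz(p,uv,z):
    c,d=ray(p,uv); return c+d*(z-c[2])/d[2]
def tri(obs):
    A=np.zeros((3,3));b=np.zeros(3)
    for p,uv in obs:
        c,d=ray(p,uv); P=np.eye(3)-np.outer(d,d); A+=P;b+=P@c
    X=np.linalg.solve(A,b)
    return X,[np.linalg.norm(proj(p,X)-uv) for p,uv in obs]
E
python3 - <<'E'
from h import *
s=env.read_state(); print({k:s[k] for k in ("clock","position","tool_rot","force","opening")})
for n in ("scene","top"):
    p=env.grab_frame(n); cv2.imwrite(f"pics/0{n}.png",p["image"]); print(n,{k:v for k,v in p.items() if k!="image"})
    for t in ("level_center","level","pocket","knob_grip","foot_knob","shelf","bubble","paint_tin","thinner_jar","sanding_block"):
        r=env.search_frame(p,t); print(t,[(np.round(q["xyz"],3).tolist(),round(q["score"],2),proj(p,q["xyz"]).round().tolist()) for q in r])
E
```

```text
pics
{'clock': 0.0, 'position': array([0.2681, 0.5639, 0.2215]), 'tool_rot': array([-89.8792,   0.0038, 154.5629]), 'force': array([ 0.1136, -0.7478, -0.6872]), 'opening': 0.9986305873504361}
scene {'fx': 446.6286680890607, 'fy': 446.6286680890607, 'cx': 269.47188659918, 'cy': 214.1044396508643, 'position': array([ 1.1988, -0.009 ,  1.2425]), 'orientation': array([30.2193,  0.3829, 87.2805]), 'shot': 1}
level_center [([0.339, 0.329, 0.039], 0.9, [362.0, 168.0]), ([0.336, 0.138, 0.042], 0.76, [304.0, 170.0]), ([0.558, 0.444, 0.043], 0.69, [410.0, 224.0]), ([0.53, 0.295, 0.04], 0.63, [360.0, 219.0])]
level [([0.334, 0.325, 0.034], 0.88, [360.0, 168.0]), ([0.339, 0.139, 0.045], 0.77, [304.0, 170.0]), ([0.533, 0.298, 0.039], 0.72, [361.0, 220.0]), ([0.555, 0.443, 0.038], 0.67, [409.0, 224.0])]
pocket [([0.6, -0.017, 0.074], 0.58, [260.0, 238.0])]
knob_grip [([0.591, -0.176, 0.095], 0.62, [205.0, 235.0])]
foot_knob [([0.59, -0.171, 0.095], 0.58, [206.0, 235.0])]
shelf [([0.6, -0.014, 0.073], 0.63, [261.0, 239.0])]
bubble []
paint_tin [([0.748, 0.32, 0.099], 0.97, [385.0, 277.0])]
thinner_
[... 635 characters left out ...]
515, 0.298, 0.037], 0.73, [176.0, 212.0]), ([0.583, -0.182, 0.092], 0.72, [371.0, 182.0]), ([0.326, 0.328, 0.037], 0.65, [159.0, 289.0])]
pocket [([0.589, -0.014, 0.072], 0.81, [301.0, 181.0]), ([0.516, 0.296, 0.035], 0.39, [177.0, 212.0])]
knob_grip [([0.584, -0.178, 0.089], 0.62, [369.0, 182.0])]
foot_knob [([0.585, -0.179, 0.091], 0.74, [370.0, 181.0])]
shelf [([0.587, -0.013, 0.075], 0.57, [301.0, 182.0])]
bubble []
paint_tin [([0.517, 0.296, 0.036], 0.64, [177.0, 212.0]), ([0.711, 0.319, 0.098], 0.63, [166.0, 129.0])]
thinner_jar [([0.661, -0.397, 0.083], 0.82, [456.0, 153.0])]
sanding_block [([0.382, -0.342, 0.028], 0.79, [433.0, 268.0]), ([0.586, -0.012, 0.074], 0.54, [300.0, 182.0])]
```

View pics/0scene.png

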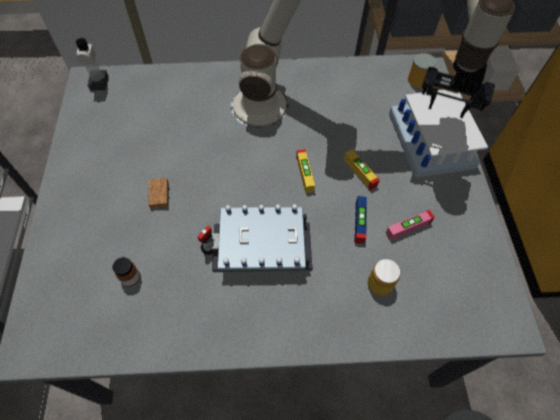

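View pics/0top.png

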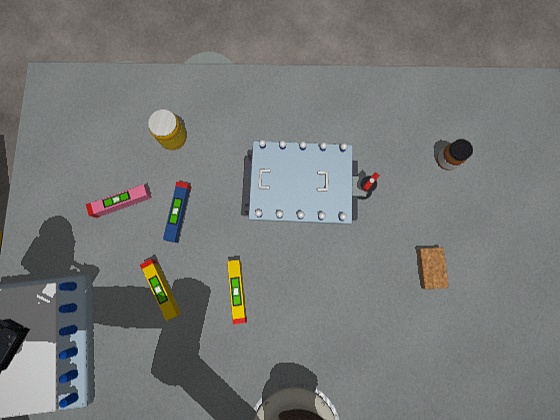

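```bash
python3 - <<'E'
from h import *
tt=env.read_state()
P={n:env.grab_frame(n) for n in ("scene","top")}
for n,p in P.items():
    print(n,"tcp",proj(p,tt["position"]),"origin",proj(p,[0,0,0]),proj(p,[0,0,0.1]), "pocket",proj(p,[.595,-.015,.073]))
m={}
for t in ("level","knob_grip","pocket","thinner_jar","sanding_block"):
    for n,p in P.items():
        for q in env.trace(p,t):
            ys,xs=np.nonzero(q["mask"]); c=np.array([xs.mean(),ys.mean()])
            print(t,n,q["score"],c.round(1),len(xs))
            m.setdefault(t,{}).setdefault(n,[]).append(c)
def T(a,b): print(a,b,tri([(P["scene"],np.array(a)),(P["top"],np.array(b))]))
for n,p in P.items():
    i=p["image"]
    for k,(u,v) in {"lev":(361,219) if n=="scene" else (177,212),"pock":(262,238) if n=="scene" else (308,182)}.items():
        r=50
        c=i[v-r:v+r,max(u-67,0):u+67]; cv2.imwrite(f"pics/1{n}_{k}.png",cv2.resize(c,None,fx=5.5,fy=5.5,interpolation=cv2.INTER_CUBIC))
E
```

```text
scene tcp [445.3565 110.6008] origin [258.9271 105.0004] [258.1665  84.9385] pocket [260.3538 237.1393]
top tcp [  3.7138 321.3601] origin [294.1083 431.8267] [295.9746 449.7913] pocket [301.6797 178.952 ]
level scene 0.89 [360.5 220.5] 521
level scene 0.64 [409.9 224.6] 644
level scene 0.6 [304.9 170.7] 490
level top 0.85 [160.1 289. ] 1100
level top 0.84 [177.2 212.6] 996
level top 0.83 [117.7 201.5] 1082
level top 0.64 [236.6 292.2] 862
knob_grip top 0.49 [369.2 183. ] 246
pocket scene 0.7 [261.4 238.6] 5373
pocket top 0.8 [301.1 182.7] 8101
thinner_jar scene 0.69 [125.6 272.1] 560
thinner_jar top 0.79 [454.1 154.6] 807
sanding_block scene 0.98 [158.1 193.3] 576
sanding_block top 0.68 [432.3 268.7] 1035
```

View pics/1scene_lev.png

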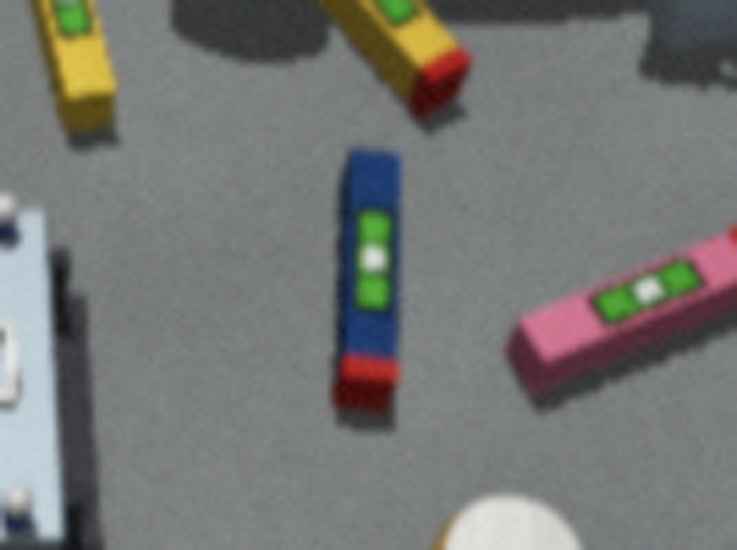

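View pics/1top_lev.png

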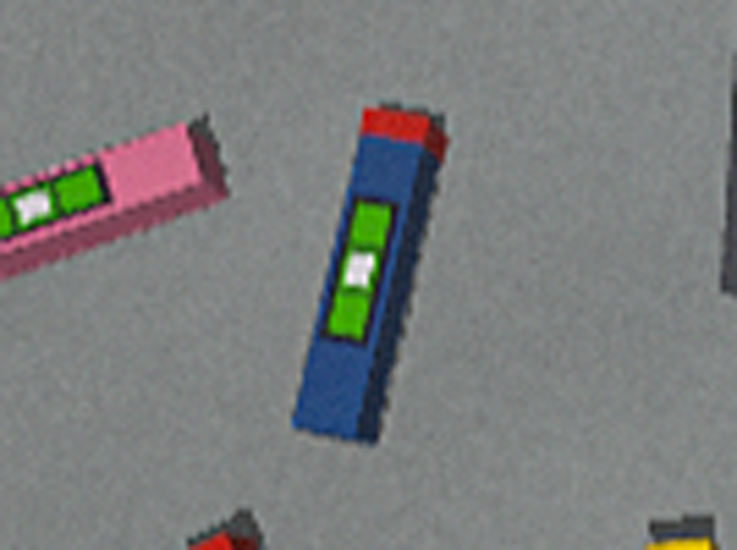

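View pics/1scene_pock.png

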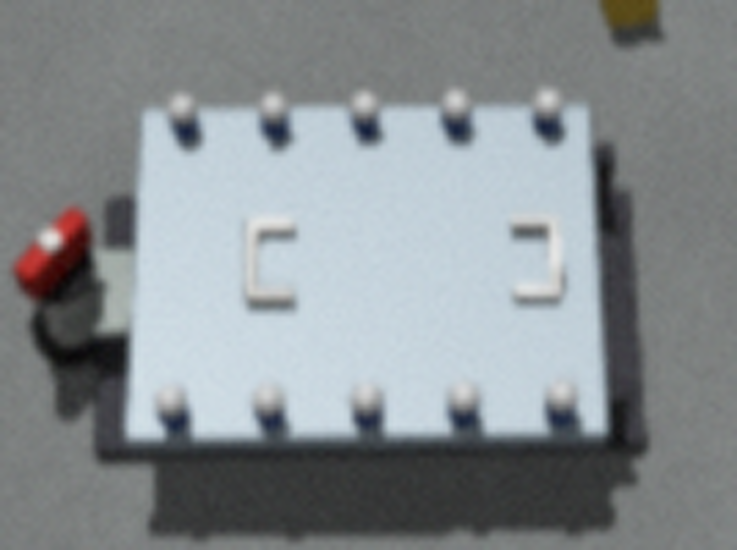

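View pics/1top_pock.png

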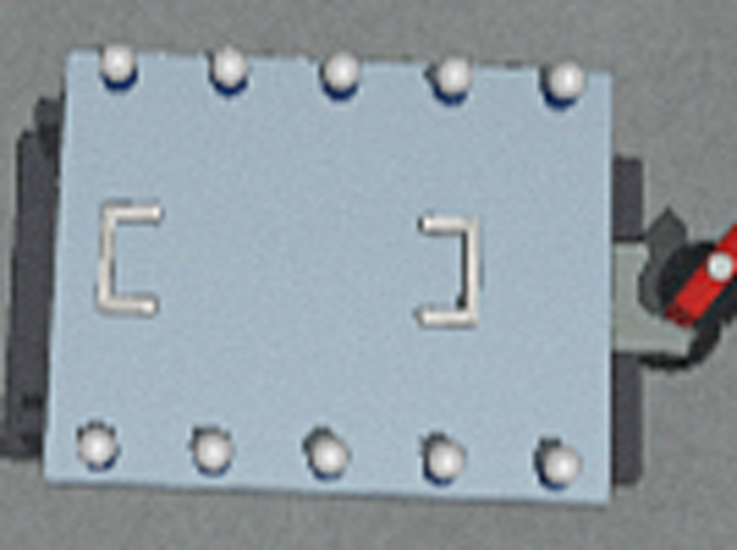

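```bash
cat > m.py <<'E'
from h import *
P={n:env.grab_frame(n) for n in ("scene","top")}
off={"sl":(294,169),"tl":(110,162),"sp":(195,188),"tp":(241,132)}
def px(k,x,y): return np.array([(x+.5)/5.5-.5+off[k][0],(y+.5)/5.5-.5+off[k][1]])
def T(name,s,t,w):
    a,b=px("s"+w,*s),px("t"+w,*t)
    X,r=tri([(P["scene"],a),(P["top"],b)])
    ca,cb=ray(P["scene"],a)[0],0
    print(name,X,np.round(r,2)," onz",onz(P["scene"],a,X[2])[:2],onz(P["top"],b,X[2])[:2])
    return X
E
python3 - <<'E'
from m import *
T("vial",(374,260),(360,270),'l')
T("redend a",(397,383),(363,108),'l')
T("far a",(400,155),(293,428),'l')
T("far b",(350,150),(357,434),'l')
T("knob",(51,238),(720,266),'p')
T("pk -y +x",(245,300),(478,222),'p')
T("pk -y -x",(247,220),(474,323),'p')
T("pk +y +x",(561,296),(104,207),'p')
T("pk +y -x",(560,222),(101,306),'p')
s1=[(182,105),(273,103),(365,103),(456,100),(547,100)]
t1=[(558,464),(444,461),(328,455),(212,450),(97,446)]
for a,b in zip(s1,t1): T("pin-x",a,b,'p')
s2=[(171,402),(268,400),(366,398),(464,396),(561,395)]
t2=[(566,79),(453,76),(341,73),(229,68),(118,63)]
for a,b in zip(s2,t2): T("pin+x",a,b,'p')
E
```

```text
vial [0.5192 0.301  0.0386] [0.24 0.31]  onz [0.519  0.3018] [0.5191 0.3003]
redend a [0.5958 0.3037 0.0361] [0.13 0.16]  onz [0.5959 0.3033] [0.5958 0.3041]
far a [0.4474 0.328  0.0341] [0.21 0.28]  onz [0.4472 0.3287] [0.4474 0.3273]
far b [0.4446 0.2984 0.0375] [0.29 0.38]  onz [0.4444 0.2993] [0.4445 0.2975]
knob [ 0.5846 -0.1774  0.1087] [0.33 0.4 ]  onz [ 0.5849 -0.1765] [ 0.5846 -0.1784]
pk -y +x [ 0.6116 -0.0776  0.0797] [0.14 0.16]  onz [ 0.6116 -0.0772] [ 0.6115 -0.078 ]
pk -y -x [ 0.5648 -0.0753  0.0819] [0.02 0.02]  onz [ 0.5647 -0.0754] [ 0.5648 -0.0753]
pk +y +x [0.6172 0.0894 0.0786] [0.17 0.21]  onz [0.6172 0.0899] [0.6172 0.0889]
pk +y -x [0.5721 0.0912 0.0774] [0.59 0.72]  onz [0.5721 0.0929] [0.572  0.0894]
pin-x [ 0.4996 -0.1088  0.0965] [0.07 0.09]  onz [ 0.4995 -0.109 ] [ 0.4996 -0.1086]
pin-x [ 0.5005 -0.0596  0.0961] [0.06 0.08]  onz [ 0.5006 -0.0594] [ 0.5005 -0.0597]
pin-x [ 0.5028 -0.0096  0.0956] [0.14 0.17]  onz [ 0.5029 -0.0092] [ 0.5028 -0.01  ]
pin-x [0.5043 0.0401 0.097 ] [0.12 0.15]  onz [0.5043 0.0404] [0.5043 0.0397]
pin-x [0.5059 0.0896 0.0954] [0.18 0.23]  onz [0.5059 0.0901] [0.5059 0.089 ]
pin+x [ 0.6743 -0.1158  0.0926] [0.29 0.33]  onz [ 0.6745 -0.115 ] [ 0.6743 -0.1166]
pin+x [ 0.6755 -0.0659  0.0918] [0.14 0.17]  onz [ 0.6755 -0.0655] [ 0.6754 -0.0663]
pin+x [ 0.6766 -0.0159  0.0912] [0.18 0.2 ]  onz [ 0.6766 -0.0154] [ 0.6765 -0.0164]
pin+x [0.6782 0.0342 0.0917] [0.2  0.23]  onz [0.6782 0.0348] [0.6782 0.0336]
pin+x [0.6801 0.0838 0.0915] [0.22 0.25]  onz [0.6801 0.0844] [0.6801 0.0831]
```

```bash
python3 - <<'E'
from h import *
for y in (-9.4,170.6):
    print(y,env.inverse_kinematics([.519,.301,.15],[-90,0,y]))
for y in (-91.75,88.25):
    print(y,env.inverse_kinematics([.5906,.007,.2],[-90,0,y]))
for y in (-180,-135,-90,-45,0,45,90,135):
    q=env.inverse_kinematics([.585,-.178,.2],[-90,0,y]);print("knob",y,None if q is None else np.round(q,0))
# wing direction
for n in ("scene","top"):
    p=env.grab_frame(n); i=p["image"].astype(int)
    red=(i[...,2]>110)&(i[...,1]<70)&(i[...,0]<70)
    c=proj(p,[.585,-.1775,.105]); u,v=c.round().astype(int)
    yy,xx=np.nonzero(red[v-18:v+18,u-18:u+18]); pts=np.array([onz(p,(x+u-18,y+v-18),.1)[:2] for x,y in zip(xx,yy)])
    m=pts.mean(0); w,V=np.linalg.eigh(np.cov((pts-m).T)); print(n,c,len(xx),m,np.sqrt(w),np.degrees(np.arctan2(V[1,1],V[0,1])))
    cr=p["image"][v-20:v+20,u-26:u+26]; cv2.imwrite(f"pics/2{n}.png",cv2.resize(cr,None,fx=10,fy=10,interpolation=cv2.INTER_CUBIC))
E
```

```text
-9.4 [  45.5591   23.0216   -9.0631   -0.      -57.9154 -144.9591]
170.6 [ 45.5591  23.0216  -9.0631   0.     -57.9154  35.0409]
-91.75 [ 16.3763  19.6634  -6.5168   0.     -63.8198 161.8737]
88.25 [ 16.3763  19.6634  -6.5168   0.     -63.8198 -18.1263]
knob -180 [ -2.  22.  -3.   0. -65.  92.]
knob -135 [ -2.  22.  -3.   0. -65. 137.]
knob -90 None
knob -45 [  -2.   22.   -3.   -0.  -65. -133.]
knob 0 [ -2.  22.  -3.  -0. -65. -88.]
knob 45 [ -2.  22.  -3.   0. -65. -43.]
knob 90 [ -2.  22.  -3.   0. -65.   2.]
knob 135 [ -2.  22.  -3.   0. -65.  47.]
scene [203.6762 231.5215] 37 [ 0.5861 -0.1786] [0.0032 0.0156] 137.50227963728108
top [370.7718 180.1802] 85 [ 0.5844 -0.1784] [0.0041 0.0151] 141.04834428353774
```

```bash
python3 -c "
import cv2,numpy as np
a=cv2.imread('pics/2scene.png');b=cv2.imread('pics/2top.png');cv2.imwrite('pics/2.png',cv2.resize(np.hstack([a,b]),(800,308)))"
```

```text
(no output)
```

View pics/2.png

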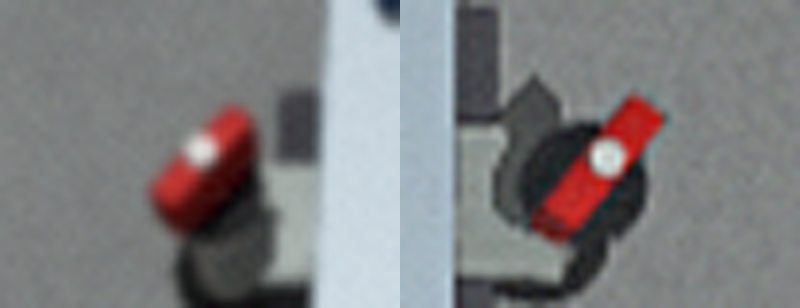

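Candidates for the level are blue (scene 361,219; top 177,212), yellow (scene 305,170 and 361,169) and pink (scene 410,224). The close crop shows that only the first is blue with a red cap, so I'm taking that one. Its vial point triangulates to 38.6 mm high, against an expected 40 mm.

```bash
python3 - <<'E'
from h import *
o=[-90,0,170.6]
env.gripper_to(0.7,25)
env.goto([.5192,.301,.13],o)
P={}
for n in ("scene","top"):
    p=P[n]=env.grab_frame(n); cv2.imwrite(f"pics/3{n}.png",p["image"])
    print(n,proj(p,env.read_state()["position"]))
s=env.read_state();print(s["clock"],s["position"],s["tool_rot"])
E
python3 -c "
import cv2,numpy as np
a=cv2.imread('pics/3scene.png')[160:280,290:430];b=cv2.imread('pics/3top.png')[140:260,90:230];cv2.imwrite('pics/3.png',cv2.resize(np.hstack([a,b]),(798,342),interpolation=cv2.INTER_CUBIC))"
```

```text
scene [367.0763 200.1988]
top [163.6703 203.5401]
4.1583 [0.5189 0.3022 0.1304] [-90.0455   0.0322 170.6886]
```

View pics/3.png

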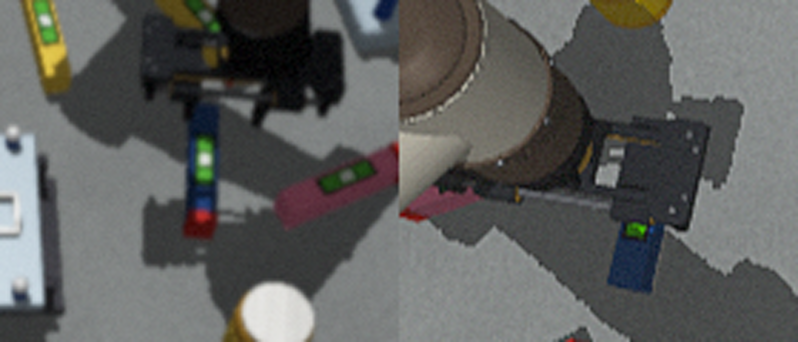

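The fingertips in the scene view sit at about (366,201) and the projected TCP is (367,200), so they agree. Next I descend and grasp.

```bash
python3 - <<'E'
from h import *
o=[-90,0,170.6]
hit=env.move_straight([.5192,.301,.014],o,rate=.12,force_limit=8)
s=env.read_state();print(hit,s["position"],s["force"])
env.gripper_to(0.0,25)
s=env.read_state();print(s["opening"],s["force"],s["wrist_torque"])
env.move_straight([.5192,.301,.14],rate=.15)
s=env.read_state();print(s["clock"],s["opening"],s["force"],s["wrist_torque"])
env.goto([.5906,.007,.19],[-90,0,88.25])
s=env.read_state();print(s["clock"],s["position"],s["tool_rot"],s["opening"])
for n in ("scene","top"):
    p=env.grab_frame(n); cv2.imwrite(f"pics/4{n}.png",p["image"])
E
python3 -c "
import cv2,numpy as np
a=cv2.imread('pics/4scene.png')[160:280,190:330];b=cv2.imread('pics/4top.png')[110:230,240:380];cv2.imwrite('pics/4.png',cv2.resize(np.hstack([a,b]),(798,342),interpolation=cv2.INTER_CUBIC))"
```

```text
False [0.5197 0.3015 0.0148] [-1.0556  0.6065  0.5226]
0.341358645688753 [-0.5243 -1.0371  2.0064] [-0.3519  0.101   0.0015]
6.9083 0.34328662720849723 [ 0.0044  0.2817 -2.3367] [-0.0149  0.0472 -0.0349]
8.0833 [0.5904 0.0076 0.1893] [-89.9456  -0.0009  88.3307] 0.34216263518419265
```

View pics/4.png

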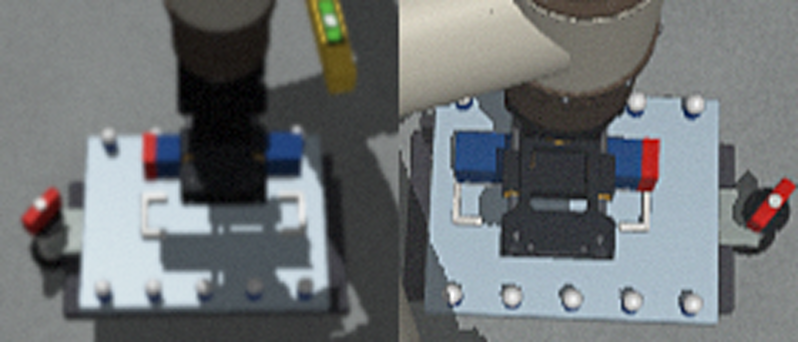

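```bash
cat > ov.py <<'E'
from h import *
def rect(p,c,yaw,L,W,z):
    a=np.radians(yaw); X=np.array([np.cos(a),np.sin(a)]);Y=np.array([-X[1],X[0]])
    return np.array([proj(p,[*(np.array(c)+sx*L/2*X+sy*W/2*Y),z]) for sx,sy in((1,1),(1,-1),(-1,-1),(-1,1))])
def overlay(P,items,f,win):
    out=[]
    for n,p in P.items():
        u,v=win[n]; w,h,k=66,60,6
        im=cv2.resize(p["image"][v-h//2-15:v+h//2+15,u-w:u+w],None,fx=k,fy=k,interpolation=cv2.INTER_CUBIC)
        for (c,yaw,L,W,z,col) in items:
            q=((rect(p,c,yaw,L,W,z)-[u-w,v-h//2-15]+.5)*k-.5)
            cv2.polylines(im,[np.round(q*8).astype(np.int32)],True,col,1,cv2.LINE_AA,3)
        out.append(im); cv2.imwrite(f.replace(".png",n+".png"),im)
E
python3 - <<'E'
from ov import *
P={n:env.grab_frame(n) for n in("scene","top")}
s=env.read_state();x,y,z=s["position"]
it=[((x,y),s["tool_rot"][2]-180,150,30,0,0)]
it=[((x,y),s["tool_rot"][2]-180,.150,.030,z-.0148+.04,(0,255,255)),((.5906,.007),-91.75,.164,.044,.0815,(255,0,255))]
overlay(P,it,"pics/5.png",{"scene":(262,220),"top":(306,175)})
E
```

```text
(no output)
```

View pics/5scene.png

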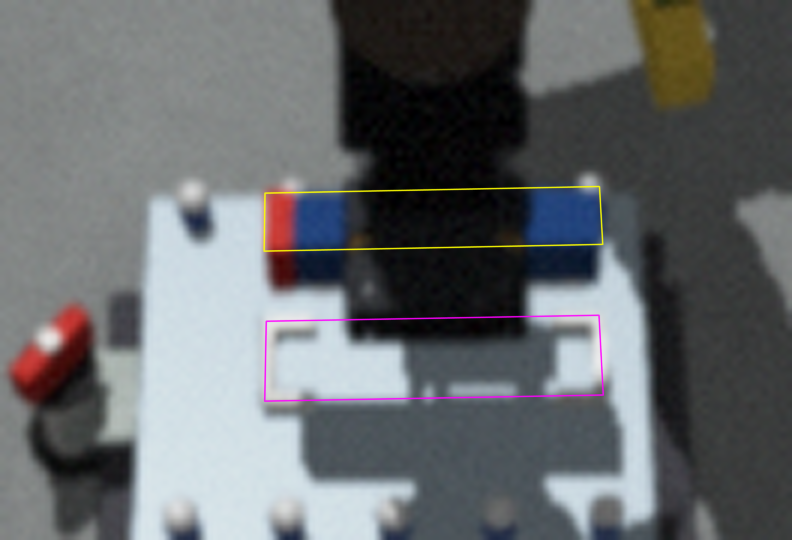

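View pics/5top.png

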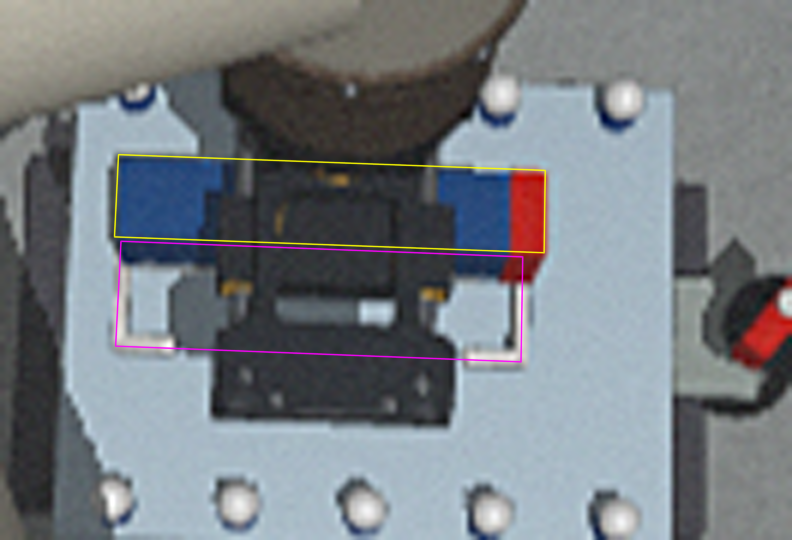

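```bash
python3 - <<'E'
from ov import *
P={n:env.grab_frame(n) for n in("scene","top")}
for n in P: P[n]=dict(P[n]); P[n]["image"]=cv2.imread(f"pics/0{n}.png")
it=[((.5906,.007),-91.75,.156,.036,.0815,(0,200,0)),((.5906,.007),-91.75,.164,.044,.0815,(255,0,255))]
overlay(P,it,"pics/6.png",{"scene":(262,238),"top":(306,182)})
E
```

```text
(no output)
```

View pics/6scene.png

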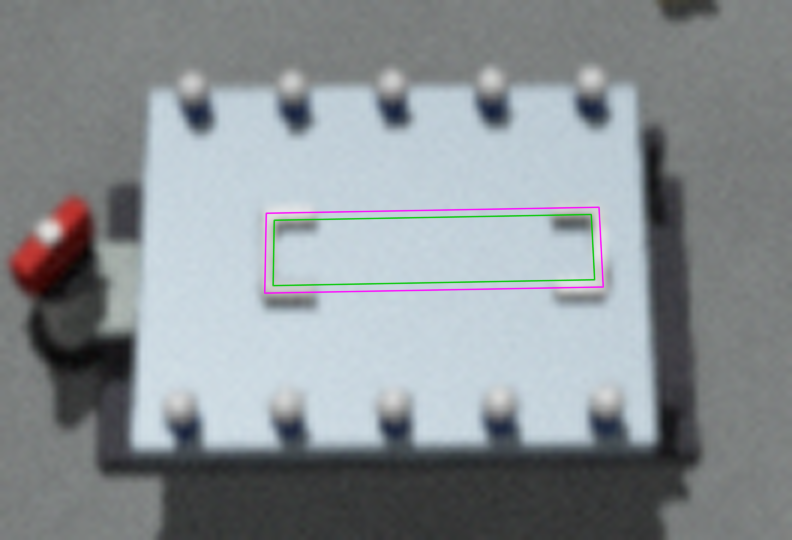

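View pics/6top.png

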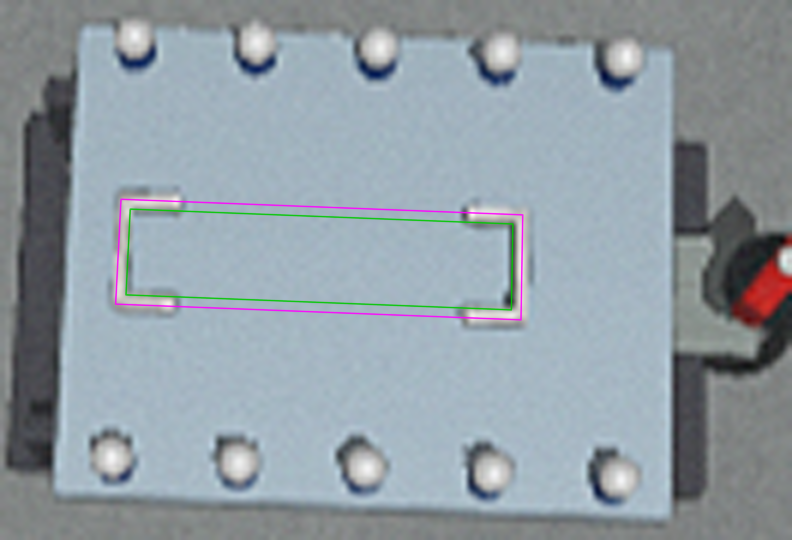

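```bash
python3 - <<'E'
from ov import *
o=[-90,0,88.25]
env.move_straight([.5906,.007,.115],o,rate=.12)
s=env.read_state();print(s["position"],s["force"])
hit=env.move_straight([.5906,.007,.084],o,rate=.04,force_limit=3)
s=env.read_state();print(hit,s["clock"],s["position"],s["force"],s["wrist_torque"])
P={n:env.grab_frame(n) for n in("scene","top")}
x,y,z=s["position"]
it=[((x,y),s["tool_rot"][2]-180,.150,.030,z-.0148+.04,(0,255,255))]
overlay(P,it,"pics/7.png",{"scene":(262,220),"top":(306,175)})
E
```

```text
[0.5913 0.0071 0.1157] [-0.1664 -0.6272 -1.3894]
True 9.8167 [0.5902 0.0068 0.087 ] [-0.0717 -0.5932  4.2344] [ 0.0533  0.0179 -0.0278]
```

View pics/7scene.png

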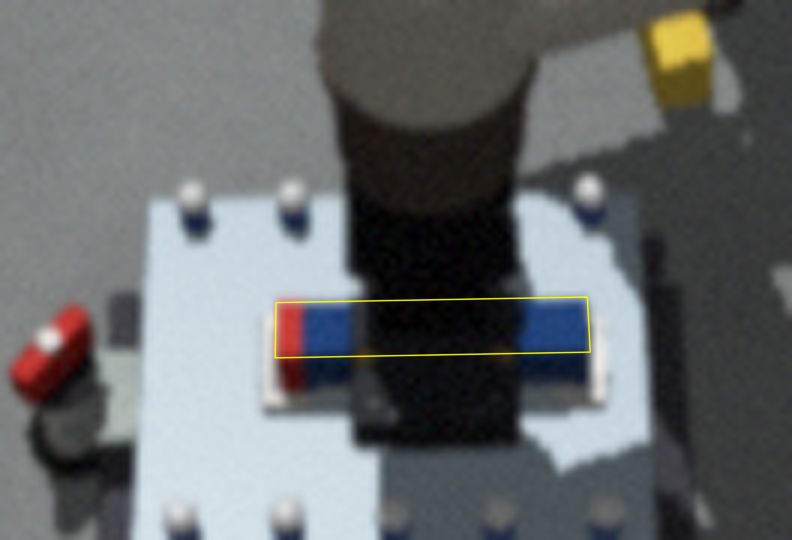

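View pics/7top.png

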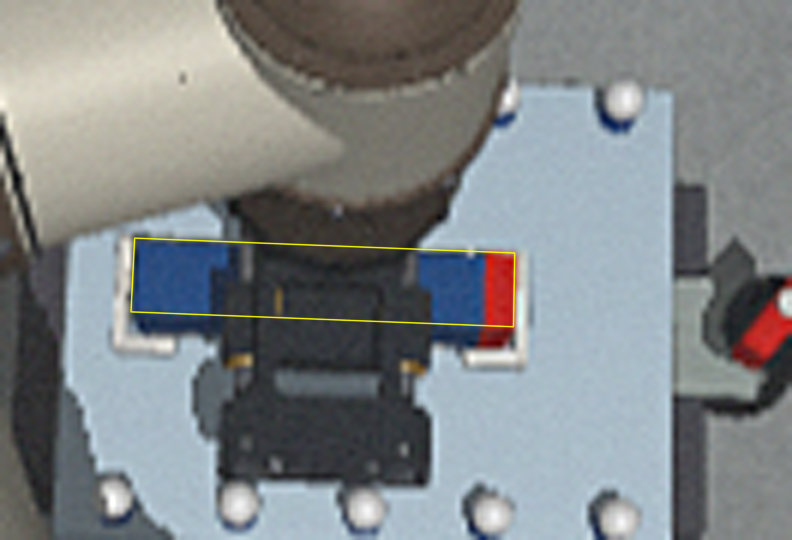

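```bash
python3 - <<'E'
from ov import *
o=[-90,0,88.25]
env.gripper_to(0.62)
env.dwell(0.3)
env.move_straight([.5904,.007,.16],o,rate=.15)
env.gripper_to(0.0)
env.goto([.5886,-.053,.15],o)
env.dwell(.3)
P={n:env.grab_frame(n) for n in("scene","top")}
it=[]
overlay(P,it,"pics/8.png",{"scene":(262,220),"top":(306,175)})
s=env.read_state();print(s["clock"],s["position"],s["force"])
E
```

```text
13.45 [ 0.5888 -0.0524  0.1502] [ 0.5343 -0.4687  1.1093]
```

View pics/8scene.png

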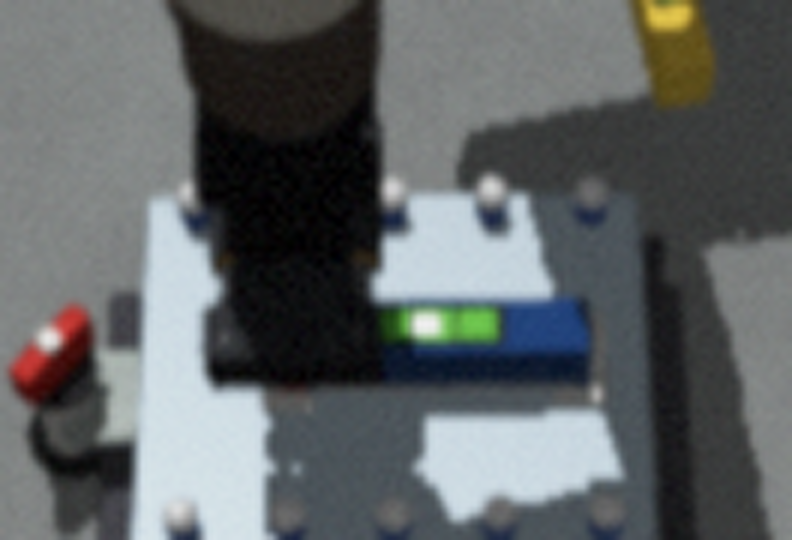

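View pics/8top.png

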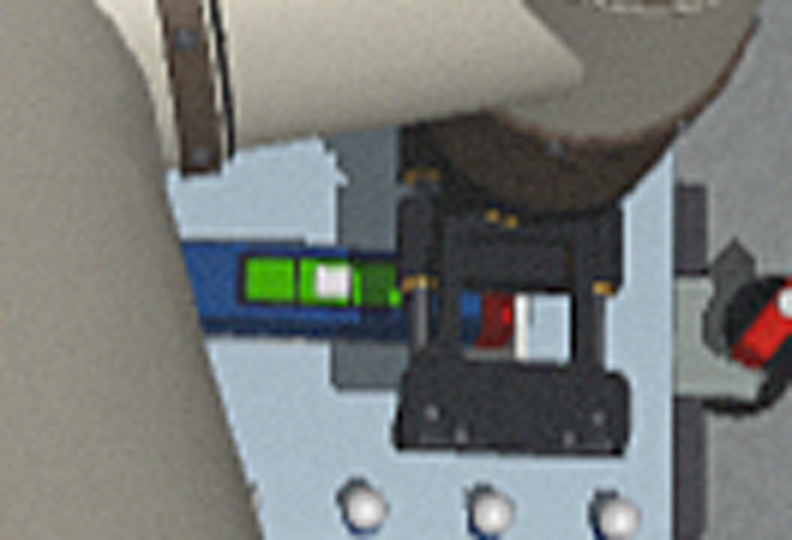

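```bash
cat > press.py <<'E'
from ov import *
def press(f=9,z0=.15,down=True):
    o=[-90,0,88.25]
    hit=env.move_straight([.5886,-.053,.090],o,rate=.04,force_limit=f)
    s=env.read_state(); print("press",hit,s["clock"],s["position"],s["force"])
def look(name):
    P={n:env.grab_frame(n) for n in("scene","top")}
    overlay(P,[],f"pics/{name}.png",{"scene":(262,220),"top":(306,175)})
    s=env.read_state();print(s["clock"],s["position"],s["force"])
    return P
def bub(P,c=(.5906,.007),z=.113):
    # position along level axis (towards knob) of bubble, and of green window ends
    a=np.radians(-91.75); X=np.array([np.cos(a),np.sin(a)]);Y=np.array([-X[1],X[0]])
    for n,p in P.items():
        pr=[]
        tt=np.arange(-.04,.0401,.0005)
        for t in tt:
            acc=[]
            for w in (-.004,-.002,0,.002,.004):
                u,v=proj(p,[*(np.array(c)+t*X+w*Y),z])
                acc.append(cv2.getRectSubPix(p["image"],(1,1),(float(u),float(v)))[0,0].astype(float))
            pr.append(np.mean(acc,0))
        pr=np.array(pr); b=pr[:,0]; r=pr[:,2]
        k=(np.abs(tt)<.032)
        w=np.clip(r-(r[k].max()*.35),0,None)*k
        i=np.argmax(w); k2=np.abs(tt-tt[i])<.011
        print(n,"bubble mm",1e3*(w*tt*k2).sum()/(w*k2).sum())
        print(" G:",pr[::4,1].astype(int)); print(" R:",r[::4].astype(int))
E
python3 - <<'E'
from press import *
press(9)
env.dwell(2.2)
bub(look("9"))
E
```

```text
press True 14.425 [ 0.5887 -0.0541  0.1111] [-0.8102 -0.0328  4.0032]
16.725 [ 0.5889 -0.0538  0.111 ] [-0.3438  0.0085  4.7209]
scene bubble mm -7.944451754179835
 G: [ 67  67  64  69  85 122 159 183 191 191 191 191 194 204 214 219 220 220
 217 200 190 189 191 186 177 160 159 148 113  84  70  68  66  62  56  44
  35  29  25  20  16]
 R: [ 35  36  37  44  57  74  92 103 108 107 111 121 148 180 206 215 217 214
 206 165 132 109 109 106 101  94  91  82  57  39  30  30  29  28  28  29
  29  27  24  19  14]
top bubble mm -8.067597220529047
 G: [ 77  77  76  76  44  68 136 182 174 171 171 170 160 181 222 218 215 214
 217 188 158 169 170 173 172 126 126 147  85  92  94  95  96  83  56  48
  55  54  53  53  49]
 R: [ 45  44  43  45  43  51  64  72  70  68  68  64  75 145 228 219 217 210
 215 175 103  59  66  69  66  59  61  63  43  47  47  46  47  45  44  50
  55  52  50  51  47]
```

View pics/9scene.png

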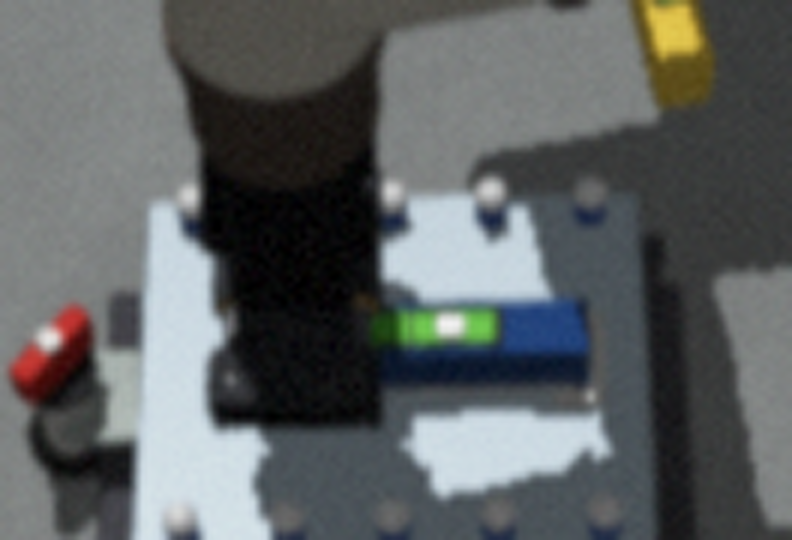

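View pics/9top.png

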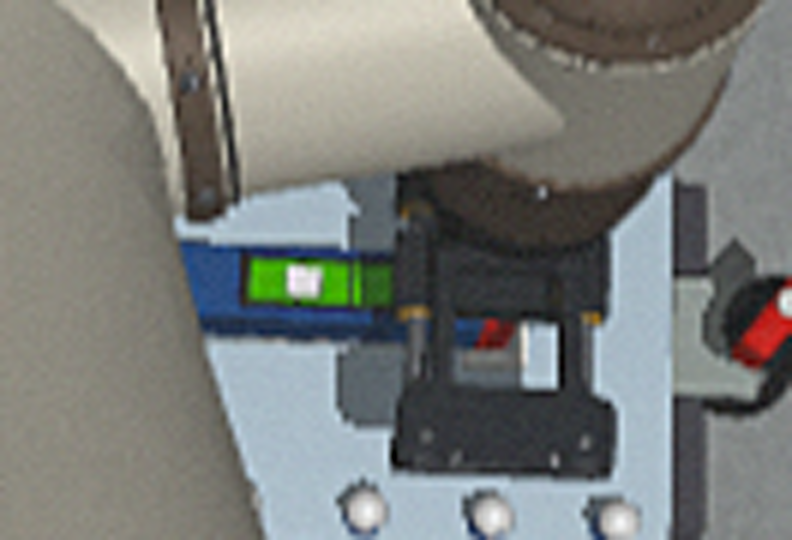

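```bash
python3 - <<'E'
from press import *
hit=env.move_straight([.5886,-.053,.104],rate=.02,force_limit=8)
env.dwell(1.8)
s=env.read_state();print(hit,s["position"],s["force"])
bub(look("10"))
E
```

```text
True [ 0.5894 -0.0541  0.111 ] [-1.3616 -0.8584  5.5123]
18.85 [ 0.5894 -0.0541  0.111 ] [-1.4643 -0.0765  5.1162]
scene bubble mm -7.7241381709718215
 G: [ 66  66  65  70  87 125 161 183 191 193 192 190 189 201 215 218 221 223
 220 206 197 191 191 186 177 159 159 148 112  85  70  68  67  64  58  42
  34  29  28  19  13]
 R: [ 33  33  35  43  57  75  92 103 108 109 112 120 143 178 207 214 217 216
 209 172 139 114 109 105 101  92  91  82  57  40  31  30  30  31  31  28
  28  28  28  19  12]
top bubble mm -7.937349397590334
 G: [ 76  75  80  79  44  59 127 182 174 175 172 171 159 182 222 215 214 218
 219 201 177 167 170 171 173 141 126 125  88  92  94  94  96  84  56  45
  53  56  54  53  49]
 R: [ 44  44  47  46  42  48  60  69  68  70  68  65  74 144 229 217 213 216
 221 196 129  54  64  67  68  63  61  57  45  46  47  46  46  44  42  47
  50  53  53  52  46]
```

View pics/10top.png

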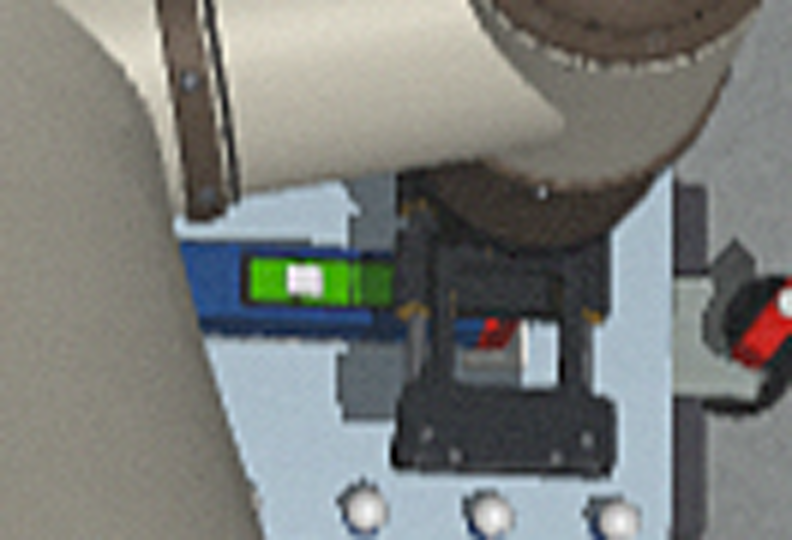

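```bash
python3 - <<'E'
from h import *
k=[.585,-.1778]
env.move_straight([.5886,-.053,.19],rate=.2)
env.gripper_to(0.5,40)
env.goto([*k,.16],[-90,0,139.5])
hit=env.move_straight([*k,.085],[-90,0,139.5],rate=.1,force_limit=8)
s=env.read_state();print(hit,s["clock"],s["position"],s["tool_rot"],s["force"])
for n in ("scene","top"):
    p=env.grab_frame(n); cv2.imwrite(f"pics/11{n}.png",p["image"])
E
python3 -c "
import cv2,numpy as np
a=cv2.imread('pics/11scene.png')[180:280,150:270];b=cv2.imread('pics/11top.png')[130:230,310:430];cv2.imwrite('pics/11.png',cv2.resize(np.hstack([a,b]),(792,330),interpolation=cv2.INTER_CUBIC))"
```

```text
False 22.3 [ 0.5856 -0.1778  0.0857] [-90.0389   0.0741 139.5196] [-0.1686  0.8138  0.0602]
```

View pics/11.png

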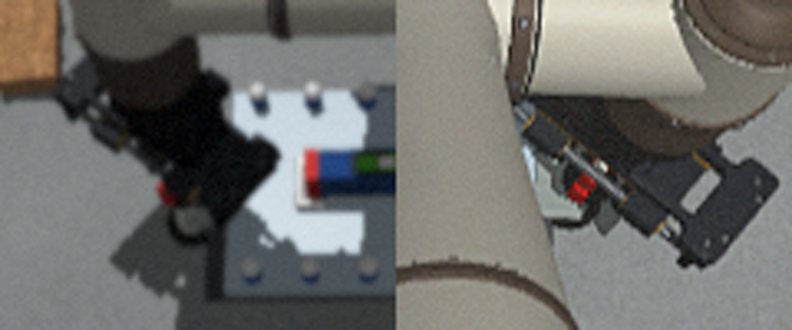

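```bash
python3 - <<'E'
from h import *
k=[.585,-.1778]
env.gripper_to(0.0,40)
s=env.read_state();print(s["opening"]*87,s["force"],s["wrist_torque"])
env.move_straight([*k,.085],[-90,0,115],rate=.05)
s=env.read_state();print(s["clock"],s["tool_rot"],s["force"],s["wrist_torque"])
env.move_straight([*k,.085],[-90,0,91],rate=.05)
s=env.read_state();print(s["clock"],s["tool_rot"],s["opening"]*87,s["force"],s["wrist_torque"])
env.gripper_to(0.5)
env.move_straight([*k,.17],rate=.15)
env.gripper_to(0.0,25)
env.goto([.5886,-.053,.15],[-90,0,88.25])
from press import *
hit=env.move_straight([.5886,-.053,.100],rate=.04,force_limit=12)
s=env.read_state();print(hit,s["position"],s["force"])
env.dwell(2.2)
bub(look("12"))
E
```

```text
13.870186656193315 [-0.914  -1.0501  0.9112] [-0.4282  0.2854 -0.0409]
23.6 [-90.0014   0.0009 115.0606] [ 0.4425 -1.5685  0.5705] [-0.3403  0.1718 -0.1214]
24.1667 [-90.0369   0.0018  91.1052] 13.645321900422532 [0.7655 0.1346 0.5638] [-0.2731 -0.0509 -0.1219]
True [ 0.5888 -0.0542  0.1131] [-0.9055  0.2327  4.7556]
30.45 [ 0.5887 -0.0542  0.1131] [-1.6615  0.2728  6.085 ]
scene bubble mm -2.190482380878064
 G: [ 65  64  61  83 119 168 185 192 192 191 190 188 181 162 150 164 190 210
 216 216 215 212 201 183 166 163 164 151 113  84  69  68  66  59  49  37
  31  27  22  21  19]
 R: [ 34  36  39  52  70  94 103 108 109 108 106 105 101  93  96 125 169 202
 213 213 209 202 172 138 108  97  93  83  57  40  31  31  31  28  25  27
  28  27  22  20  17]
top bubble mm -1.2689949439322514
 G: [ 77  79  74  43  52 139 181 173 173 172 172 171 174 173 150  97 152 212
 222 218 218 221 217 167 143 112 133 157  84  91  91  92  95  89  68  41
  53  53  54  54  49]
 R: [ 45  46  43  41  44  62  69  67  69  69  69  68  70  68  61  60 120 207
 222 216 216 221 217 106  64  53  59  62  44  47  46  45  45  43  42  44
  52  51  51  52  47]
```

View pics/12top.png

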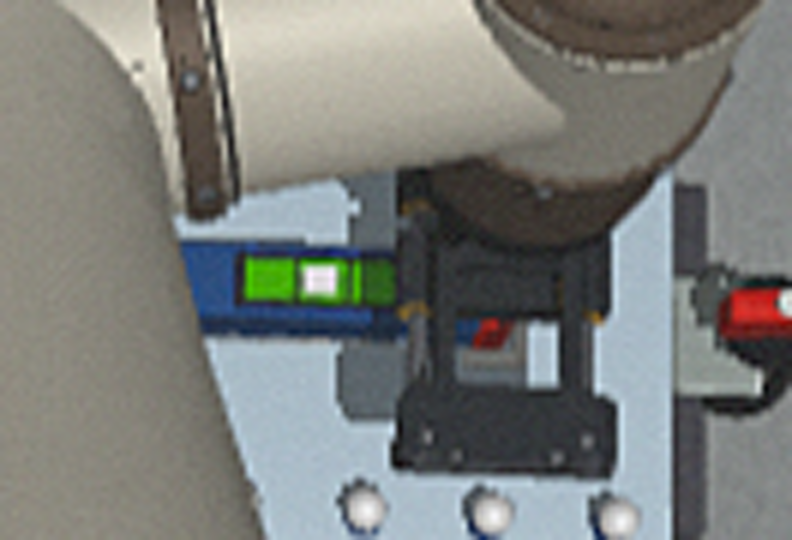

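View pics/12scene.png

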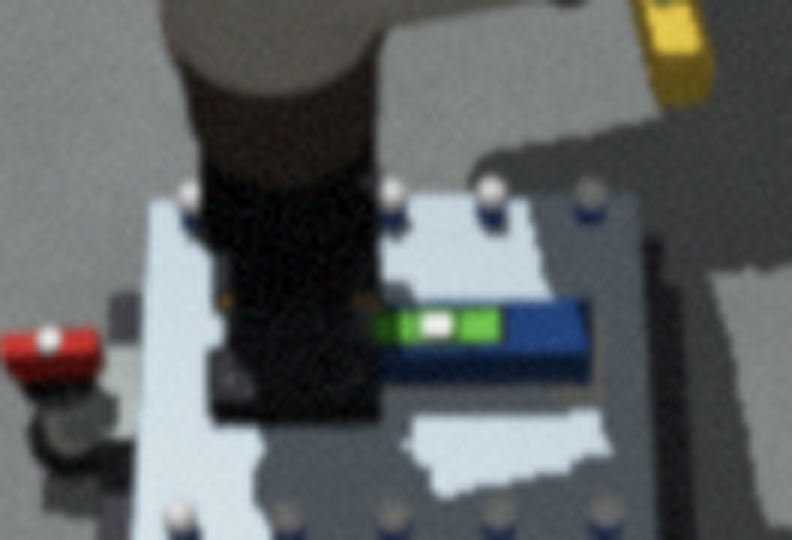

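```bash
python3 - <<'E'
from press import *
for z in (.1125,.1115,.1105):
    hit=env.move_straight([.5886,-.053,z],rate=.02,force_limit=40)
    env.dwell(.3)
    s=env.read_state();print(hit,s["position"],s["force"])
env.dwell(1.2)
bub(look("13"))
E
```

```text
False [ 0.5889 -0.0534  0.1132] [-1.6323 -0.7161  5.2568]
False [ 0.5892 -0.0534  0.113 ] [-2.791  -0.9263  8.0919]
False [ 0.5894 -0.0535  0.1129] [-3.4319 -0.8981 12.3116]
33.4 [ 0.5894 -0.0535  0.1128] [-3.4086 -0.4604 11.4852]
scene bubble mm -2.5123219446109135
 G: [ 65  64  61  84 120 166 182 189 190 191 191 190 181 166 159 178 198 212
 217 218 216 211 192 174 158 147 127 105  83  73  69  68  67  61  51  40
  34  30  26  18  14]
 R: [ 34  35  39  53  72  94 102 105 106 107 108 107 103 102 112 145 182 206
 214 214 210 198 157 122  96  85  70  55  40  33  30  31  30  28  28  29
  30  29  25  18  13]
top bubble mm -1.0040170847096348
 G: [ 78  77  73  43  61 142 180 173 171 172 171 171 173 161 127 108 202 219
 217 214 214 221 228 171 140 130 116  98  92  91  92  93  94  78  48  50
  54  53  55  53  45]
 R: [ 46  44  44  43  47  61  69  68  68  67  67  66  68  64  56  74 193 216
 214 211 213 222 230  69  55  58  54  47  47  45  45  45  45  44  44  49
  50  50  53  51  43]
```

Pressed onto the stop with about 11 N, the bubble stands about 1.2 mm from centre, away from the knob. I'll trim the knob by 7° to centre it.

```bash
python3 - <<'E'
from h import *
from press import *
k=[.585,-.1778]
env.move_straight([.5886,-.053,.17],rate=.2)
env.gripper_to(0.45,40)
env.goto([*k,.15],[-90,0,91])
env.move_straight([*k,.085],[-90,0,91],rate=.12,force_limit=8)
env.gripper_to(0.0,40)
env.move_straight([*k,.085],[-90,0,84],rate=.05)
s=env.read_state();print(s["clock"],s["tool_rot"],s["opening"]*87)
env.gripper_to(0.5)
env.move_straight([*k,.16],rate=.15)
env.gripper_to(0.0,25)
env.goto([.5886,-.053,.14],[-90,0,88.25])
hit=env.move_straight([.5886,-.053,.105],rate=.04,force_limit=12)
s=env.read_state();z=s["position"][2];print(hit,s["position"],s["force"])
for d in (.001,.002,.003):
    env.move_straight([.5886,-.053,z-d],rate=.02)
    s=env.read_state();print(s["position"],s["force"])
    if s["force"][2]>9: break
env.dwell(2.5)
bub(look("14"))
E
```

```text
36.875 [-90.0498   0.0013  84.1247] 13.726507695182733
True [ 0.5888 -0.0546  0.1134] [-1.5737 -0.4152  5.8591]
[ 0.5889 -0.0539  0.1134] [-1.8365 -2.4683  6.8276]
[ 0.5891 -0.054   0.1133] [-2.0026 -1.376   9.528 ]
43.6667 [ 0.5892 -0.0539  0.1133] [-2.2379 -1.4399  9.1607]
scene bubble mm -2.907981496473837
 G: [ 63  63  78 117 156 181 187 189 189 190 188 183 168 165 172 194 207 214
 216 216 214 207 186 166 155 165 144 115  84  74  69  68  63  50  35  29
  28  27  24  19  16]
 R: [ 35  37  50  70  90 102 105 105 104 106 106 103  96 103 124 162 191 208
 213 213 209 196 153 116  91  92  77  58  40  33  30  31  28  24  21  24
  27  27  24  18  14]
top bubble mm -3.0623417834349165
 G: [ 79  74  52  45 130 172 176 172 173 172 172 173 175 136 104 187 231 218
 214 212 212 219 229 177  86 132 157 112  88  92  92  94  95  83  58  48
  55  54  54  55  49]
 R: [ 45  45  44  41  61  69  69  69  71  69  68  68  69  58  52  98 233 218
 212 211 212 220 229  68  43  58  63  51  44  46  45  47  48  45  42  47
  52  51  51  53  49]
```

View pics/14top.png

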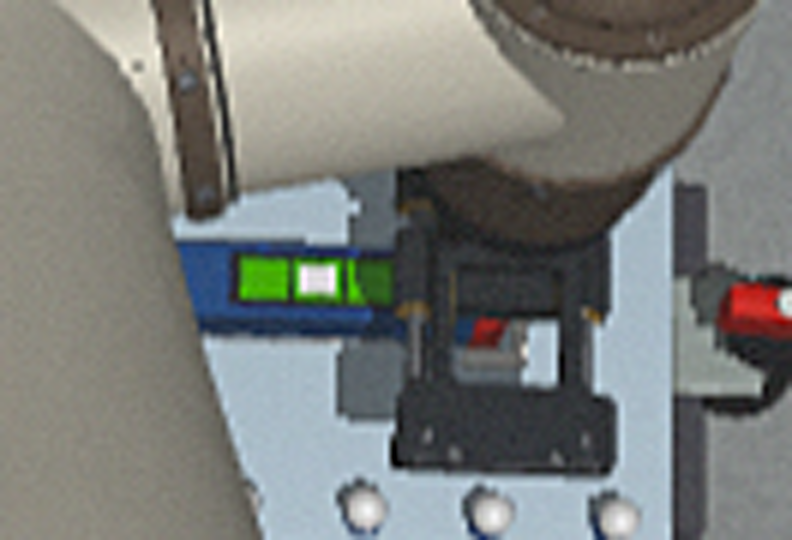

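View pics/14scene.png

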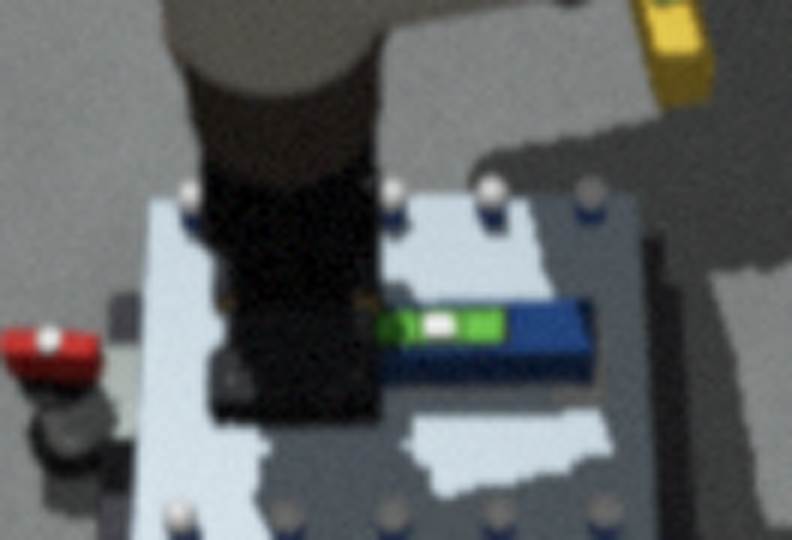

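```bash
python3 - <<'E'
from ov import *
env.dwell(.8)
P={n:env.grab_frame(n) for n in("scene","top")}
a=np.radians(-91.75); c=np.array([.5906,.007])-.002*np.array([np.cos(a),np.sin(a)])
overlay(P,[(c,-91.75,.150,.030,.114,(0,255,255)),(c,-91.75,.021,.016,.114,(255,0,255))],"pics/15.png",{"scene":(262,220),"top":(306,175)})
s=env.read_state();print(s["clock"],s["position"],s["force"])
E
```

```text
44.5667 [ 0.5892 -0.0539  0.1133] [-2.5503 -2.3965  9.142 ]
```

View pics/15top.png

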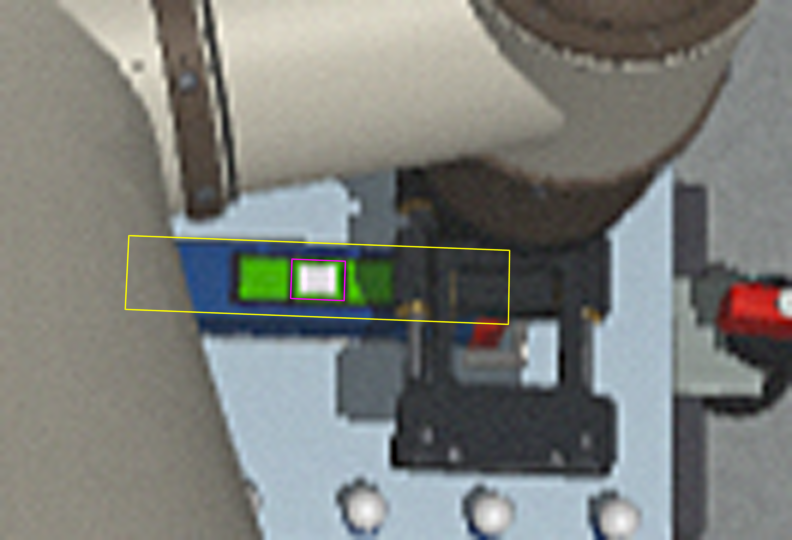

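View pics/15scene.png

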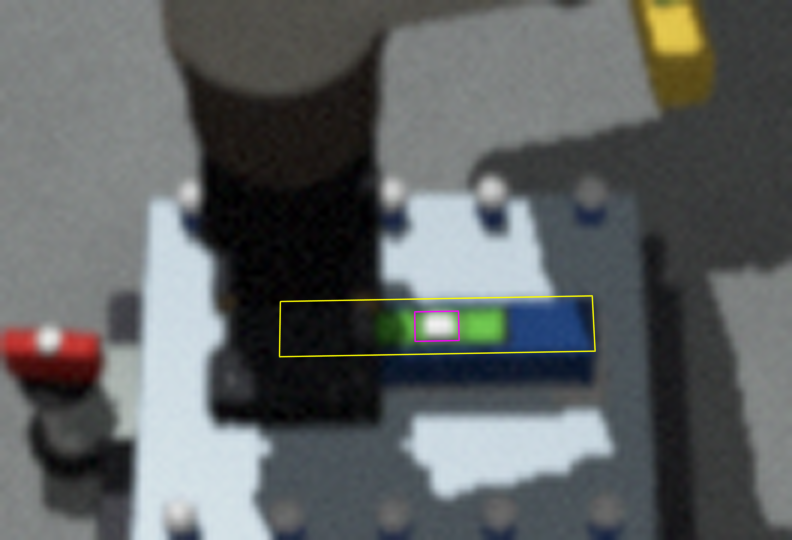

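In both views the bubble is centred between the lines (top about (318,280), scene about (438,325)). The level is inside the rails, and the push is steady at about 9 N. I'm handing in.

```bash
python3 - <<'E'
from workcell import env
env.close_job()
E
```

```text
the job is handed in; nothing more can be done
```

The job is handed in at about 45 s, with the gripper still pressing the level down; no verdict was reported.

**What I did:** I set the blue level in the pocket with its red cap towards the knob and let go. I pressed its knob end onto the stop and read the bubble at about −8 mm. I then turned the knob clockwise by about 48.5° and a further 7°, and pressed again.

**Last checks:**
- **Bubble:** within about 0.2 mm of centre in both views.
- **Shelf:** I could not read the joint itself. The push was steady at about 9 N, and extra push no longer lowered the fingertips, so I take the shelf to be on its stop.
- **Level:** it slid about 2 mm towards +y during the last press. It is still between the rails and within the 7 mm allowed.
- **Bystanders:** I did not measure the tin, jar or sanding block again, but the arm did not work near them.

**Disagreement:** the trained networks' positions from the two cameras differed by 10 to 37 mm in x, so I used my own two-view triangulation instead, which matched the given sizes.

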